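Stand the brass show egg in its display cup

TASK

Put the stall's brass show egg on display: take the lying egg out of its wire cradle and stand it upright, blunt end down and pointed end up, in the middle of the small wooden cup on the display stand. Lower it gently, still held, until you feel it bear on the cup, and only then let go: do not drop or force it. Leave the stand where it is and do not disturb the other things on the counter.

Things in the scene. Friction and masses are not known exactly. Their poses are not given: they have to be found in the camera images.
- show_egg: rigid brass-coloured egg, round in section, 49 mm across, 63 mm long, 0.2 to 0.4 kg. Origin: middle of the blunt end; z runs from the blunt end to the pointed end (straight up when it stands as wanted). Radius 13 mm at 1 mm from the blunt end, 18.5 at 6, 24.6 at 26 (widest), 20 at 47. At the start it lies in the cradle, pointed end raised about 27 degrees above level.
- egg_middle (a point): the brass egg's centre of mass, on its axis 28.5 mm from the blunt end, 38 mm above the counter at the start; grip here, across 49 mm. The egg needs a turn of about 63 degrees: e.g. the tool leaning 30 degrees towards the blunt end at the pick, and the other way at the placing.
- cradle: low cradle fixed to the counter: dark wooden foot 62 x 32 x 3 mm, two V-shaped steel wires 38 mm wide over all (narrower than the egg), their tops 19 mm and 32 mm above the counter. Origin: centre of the foot's underside; x points to where the egg's blunt end lies: away from the robot, up to 50 degrees to either side.
- stand: loose display stand, 0.8 kg: steel foot 78 mm across, vertical stem, wooden cup. Origin: centre of the foot's underside; z up the stem and cup axis. Cup rim 45 mm outside, 37 mm inside; the egg sinks 6 mm and rests on the rim, as upright as it is let go. Stem length differs each time: rim 65 to 93 mm above the counter, not reported; find it by touch (3 N is plain). It gives way above 40 N.
- napkins: open yellow pack of paper napkins, 116 x 67 x 71 mm, loose bystander at the back; origin at the centre of its underside.
- sauce_a: small dark sauce bottle with a cream cap, 25 mm in diameter, 78 mm high, loose bystander at the back right; origin at the centre of its underside.
- sauce_b: small dark sauce bottle with a cream cap, 25 mm in diameter, 78 mm high, loose bystander at the back left; origin at the centre of its underside.
- tape: roll of brown tape lying flat, 96 mm in diameter, 48 mm high, loose bystander at the front right; origin at the centre of its underside.
- steel_cup: steel drinking cup, 77 mm in diameter at the rim, 101 mm high, loose bystander at the front left; origin at the centre of its underside.

How it is judged (in metres and radians):
On the way, in this order (a step that is already met when the one before it is completed fails the run):
1. the egg is lifted clear of the cradle (height (world z) of egg_middle above 0.07 m), for 0.2 s.
2. the egg, still held in the fingers, is lowered onto the cup until it bears on it (contact force between show_egg and the fingers above 1 N and contact force between show_egg and stand above 1 N and horizontal distance between egg_middle and stand below 0.015 m and angle between show_egg's own z axis and vertical below 0.4 rad), for 0.1 s.
At the end, for the whole second after the job is handed in: The egg stands at rest in the wooden cup of the stand, blunt end down, its axis within 15 degrees (0.26 rad) of vertical and its middle within 10 mm of the stand's axis seen from above, carried by the stand and let go; the stand is upright and within 30 mm of where it stood (angle between show_egg's own z axis and vertical below 0.26 rad and horizontal distance between egg_middle and stand below 0.01 m and contact force between show_egg and stand above 1 N and height (world z) of show_egg above 0.052 m and linear speed of show_egg below 0.02 m/s and angular speed of show_egg below 0.2 rad/s and angle between stand's own z axis and vertical below 0.06 rad and distance of stand from where it was at the start of the episode below 0.03 m); the robot touches nothing.
It fails at once if the egg and the stand are pressed or knocked together with more than 35 N (contact force between show_egg and stand above 35 N).
It fails at once if a bystander is pushed more than 30 mm (napkins, sauce bottles, tape, steel cup) (distance of any of napkins, sauce_a, sauce_b, tape, steel_cup from where it was at the start of the episode above 0.03 m).
It also fails if it takes over 40 s, if anything falls off the work surface, if the arm or the gripper's body presses on something with over 40 N, if the wrist force passes 120 N, or if a joint passes its speed limit or range.

ROBOT

A 6-joint arm with a two-finger parallel gripper is mounted at the origin on a cart in front of the work surface, level with it; the furniture and walls round the work are solid. World frame = base frame: x ahead of the robot, y to its left, z up, the work surface at z = 0. Lengths are in mm, angles in rad, forces in N, time in s.
With the tool pointing down it reaches from about 300 to 775 mm from the base axis. Payload 14.6 kg.
Tool frame: the origin (TCP) lies midway between the tips of the shut fingers; the grasp point (between the pads) lies behind it (manip.grip_depth is the z of the grasp point in the tool frame, in mm); z points along the fingers, y is the line along which they close (so a half turn about z gives the same grasp; the last joint's range is limited). The gripper opens to 94 mm and grips with 3 to 60 N. Pads are 16 mm wide; open, the fingers measure 119 mm over their backs; the gripper's body (75 mm by 177 mm) begins 78 mm behind the grasp point.
Start: joints at [-1.395, 0.3, 1.521, -0, 1.321, -0.067], TCP at [132.225, -533.859, 205.446] pointing down, gripper open.
Joint ranges: [-3.03, 3.03], [-0.79, 2.21], [0.23, 2.52], [-1.04, 4.18], [0, 3.07], [-2.55, 2.55]. Speed limits (rad/s): [2.22, 2.22, 2.57, 3.14, 3.14, 3.14].

INTERFACE

Orientations are given as [roll, pitch, yaw] about the fixed x, y, z axes, in that order (R = Rz(yaw) Ry(pitch) Rx(roll)).
In Python, from cell import manip gives the robot as it stands.
- The arm moves only by the shell command python3 nudge.py 'ROWS' [OPENING] [FORCE]. ROWS is a JSON list that holds a single list of rows (three levels of brackets), with 1 to 5 rows, each of 6 numbers: dx, dy, dz in mm, then a rotation vector rx, ry, rz in rad; each row is the pose to reach, as a shift and turn from the pose commanded when the command began, along the tool's axes at that moment; what a row does not reach only later rows make up. A row lasts 1/10 s, in which the tool goes at most 50 mm and 0.15 rad, less where a joint would pass 70% of its speed; a pose out of reach is approached as far as the arm can. OPENING is the finger opening in mm, set as the command begins (- or left out keeps the last). The fingers move at their own pace and stop on an object; FORCE is the grip in N (left out, the last holds). Time passes only in rows, so rows that do not move let the fingers close. It prints the time, the measured TCP pose, the force, the opening and the grip force at its end. Input that does not fit is refused with a message, and nothing moves.
- manip.read_state(): the state, without advancing time (a new reading comes with each control period).
- manip.camera(name): name is "scene" or "top" or "wrist"; returns (picture, depth): 384x512x3 uint8, red, green, blue; 384x512 float32, mm along the optical axis (not along the pixel's ray), 0 where there is no reading.
- manip.camera_info(name): a dict with "K" (3x3 intrinsics, pixels), "rvec" (rotation vector, rad) and "tvec" (3), from world to camera coordinates, as OpenCV has them; the wrist camera has in their place "mount" (4x4, takes a point from camera to tool coordinates, whose origin is the TCP and whose axes are the flange's). Camera axes: x right, y down, z forward; pixel columns grow to the right and rows downward; lengths in mm; the calibration is good to about 2 mm. A picture is of the moment at which its call begins: read the wrist's pose just before it. camera_info takes no time and is no camera call.
- manip.sign_off(): hands the job in; it is judged then, once.
The state is a dict: "clock": time; "joints": joint angles; "qd": joint speeds; "effort": joint torques, N m; "eef_pos": TCP position; "eef_rot": TCP orientation; "wrist_force": force on the tool from outside, world axes, zero at the start; "moment": the same for the moment, N m; "finger_gap": finger opening in mm; "finger_force": force on a finger pad.
Only numpy, scipy, OpenCV 4.12 (cv2) and the standard library are available. Lean on these libraries where they do the work, as an engineer would, in place of code of your own. Each camera call takes 0.05 s, during which the arm holds its last target. There are 200 camera calls.

## Working session

There is one attempt and no reset: what is moved stays moved. The work goes in short steps, Python scripts to look and compute and a shell command to move; the robot and the scene stay as the last step left them, time stands still between calls to the robot, and variables do not carry over. Pictures are saved under pics/ and viewed, at most 14 in all, crops included, and the job is handed in when it is done.

```bash
ls; mkdir -p pics
python3 - <<'E'
from cell import manip
import cv2,numpy as np
s=manip.read_state();print(s['clock'],s['eef_pos'],s['eef_rot'],s['finger_gap'],manip.grip_depth)
ims=[]
for n in("scene","top"):
    p,d=manip.camera(n);np.savez(f"pics/{n}0.npz",p=p,d=d);ims.append(p);print(n,manip.camera_info(n),(d>0).mean())
print(manip.camera_info("wrist"))
cv2.imwrite("pics/scene0.png",ims[0][:,:,::-1]);cv2.imwrite("pics/top0.png",ims[1][:,:,::-1])
E
```

```text
cell.py
nudge.py
pics
0.0 [ 132.18219727 -533.62180995  204.90728719] [-3.14048986e+00 -5.50721606e-05  2.42792698e-01] 94.10669124547987 -18.8
scene {'K': array([[432.46787657,   0.        , 251.67815119],
       [  0.        , 432.46787657, 184.57623421],
       [  0.        ,   0.        ,   1.        ]]), 'rvec': array([ 0.65199441, -2.64416423,  1.12012955]), 'tvec': array([ 423.94743595,  201.96262766, 1051.51340874])} 0.9959462483723959
top {'K': array([[403.46509511,   0.        , 260.22453083],
       [  0.        , 403.46509511, 188.59755919],
       [  0.        ,   0.        ,   1.        ]]), 'rvec': array([ 2.13102435, -2.1740491 ,  0.16197389]), 'tvec': array([  -6.50177634,  527.8399242 , 1265.84567267])} 0.9960886637369791
{'K': array([[301.67558748,   0.        , 254.38945023],
       [  0.        , 301.67558748, 183.82282723],
       [  0.        ,   0.        ,   1.        ]]), 'mount': array([[ 1.10615813e-03, -9.60017914e-01, -2.79936387e-01,
         8.08609655e+01],
       [ 9.99999379e-01,  1.02298978e-03,  4.43204003e-04,
         1.57873323e+00],
       [-1.39111719e-04, -2.79936703e-01,  9.60018449e-01,
        -1.80624176e+02],
       [ 0.00000000e+00,  0.00000000e+00,  0.00000000e+00,
         1.00000000e+00]])}
```
View pics/scene0.png

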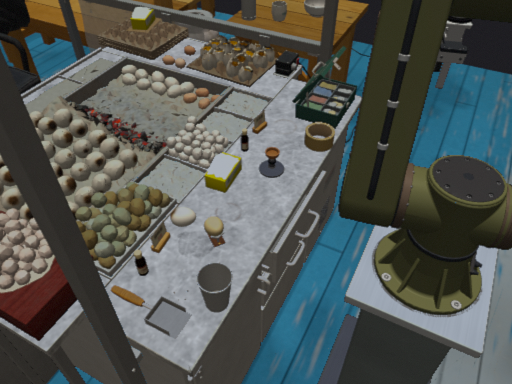

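View pics/top0.png

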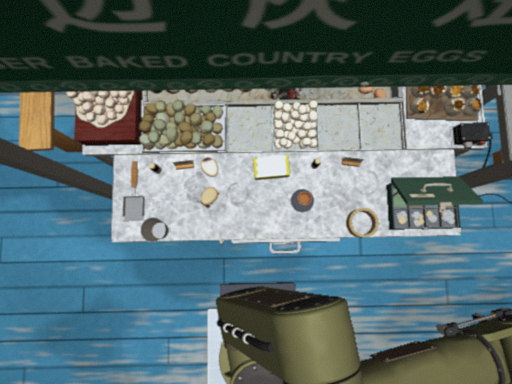

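The scene view shows the egg on its cradle at about (214,226) and the stand's cup at (272,155). In the top view the egg is at (209,196) and the cup at (303,200). Next I'll turn depth and colour into points.

Create h.py:
```python
import numpy as np,cv2
from scipy.spatial.transform import Rotation as R
from cell import manip
def cam(n,st=None):
    i=manip.camera_info(n)
    if n=="wrist":
        M=np.eye(4);M[:3,:3]=R.from_euler('xyz',st['eef_rot']).as_matrix();M[:3,3]=st['eef_pos']
        return i['K'],M@i['mount']
    M=np.eye(4);M[:3,:3]=cv2.Rodrigues(i['rvec'])[0];M[:3,3]=i['tvec']
    return i['K'],np.linalg.inv(M)
def cloud(K,C,d):
    v,u=np.mgrid[:d.shape[0],:d.shape[1]]
    p=np.stack([(u-K[0,2])*d/K[0,0],(v-K[1,2])*d/K[1,1],d],-1)
    return p@C[:3,:3].T+C[:3,3]
def plane(K,C,uv,z):
    r=C[:3,:3]@np.linalg.solve(K,[*uv,1]);return C[:3,3]+r*(z-C[2,3])/r[2]
def shot(n,tag):
    st=manip.read_state();p,d=manip.camera(n);K,C=cam(n,st)
    cv2.imwrite(f"pics/{tag}.png",p[:,:,::-1]);np.savez(f"pics/{tag}.npz",p=p,d=d,K=K,C=C);return p,d,K,C
```

Run:
```python
from h import *
np.set_printoptions(precision=1,suppress=True)
for n,e,c in(("scene",(214,226),(272,155)),("top",(209,196),(303,200))):
    f=np.load(f"pics/{n}0.npz");K,C=cam(n);X=cloud(K,C,f['d'])
    for nm,q in(("egg",e),("stand",c)):
        w=X[q[1]-22:q[1]+23,q[0]-22:q[0]+23].reshape(-1,3);col=f['p'][q[1]-22:q[1]+23,q[0]-22:q[0]+23].reshape(-1,3)
        print(n,nm,'pix',X[q[1],q[0]],'plane z38',plane(K,C,q,38))
        cen=X[q[1],q[0]][:2]
        for lo,hi in((-10,4),(8,25),(25,40),(40,60),(60,75),(75,100)):
            m=(w[:,2]>lo)&(w[:,2]<hi)&(np.hypot(*(w[:,:2]-cen).T)<60)
            if m.sum()>3: print('  ',lo,hi,m.sum(),np.median(w[m],0),w[m].min(0)[:2],w[m].max(0)[:2],np.median(col[m],0))
```

```text
scene egg pix [495.4 168.7  62.7] plane z38 [508.  151.4  38. ]
   -10 4 670 [494.6 165.2  -1.3] [440.6 109.2] [555.1 211.8] [139. 143. 149.]
   8 25 22 [491.1 165.6  21. ] [483.1 157.2] [497.9 174.4] [93.5 91.5 87.5]
   25 40 47 [499.6 173.3  33.9] [480.4 151.4] [527.9 182.2] [93. 88. 83.]
   40 60 226 [499.6 165.5  53.3] [480.  129.4] [535.1 179.1] [153. 137.  98.]
   60 75 55 [503.2 158.5  61.3] [488.7 143.1] [519.9 171. ] [159. 152. 122.]
scene stand pix [ 493.4 -155.5   50.5] plane z38 [ 499.7 -169.    38. ]
   -10 4 356 [ 491.2 -156.1   -2.3] [ 434.1 -215.1] [ 552.5 -100. ] [149. 154. 160.]
   8 25 196 [ 488.4 -142.6   10.1] [ 455.1 -184.6] [ 526.5 -108.8] [66. 70. 81.]
   25 40 34 [ 488.4 -142.9   36. ] [ 480.1 -153.6] [ 501.8 -136.7] [24.  23.5 25.5]
   40 60 62 [ 495.5 -157.3   55.1] [ 474.6 -173.5] [ 507.3 -132. ] [129.5  82.5  40.5]
   60 75 94 [ 493.1 -153.6   67.4] [ 470.5 -171.7] [ 514.8 -128.2] [98. 64. 34.]
top egg pix [504.  145.7  59.6] plane z38 [506.7 148.2  38. ]
   -10 4 755 [497.1 139.4  -1.1] [445.   86.3] [562.7 205. ] [190. 194. 198.]
   25 40 10 [499.6 127.1  37.2] [481.3 122.3] [532.  149.3] [153.5 153.  149. ]
   40 60 164 [507.7 142.8  53.7] [479.6 122. ] [535.1 172.3] [203.  183.5 138.5]
   60 75 64 [503.6 151.6  62.3] [484.8 129.7] [523.1 167.7] [210. 199. 158.]
top stand pix [ 486.3 -152.4   50.9] plane z38 [ 487.8 -153.9   38. ]
   -10 4 590 [ 476.4 -148.5   -1.4] [ 429.  -211.7] [546.  -94.7] [198. 204. 209.]
   8 25 185 [ 483.5 -141.8   10.4] [ 454.8 -190.9] [ 527.7 -117.6] [84. 87. 94.]
   40 60 76 [ 492.4 -155.9   54.6] [ 475.7 -171.1] [ 507.7 -139. ] [166.  112.5  68. ]
   60 75 75 [ 493.8 -157.    67.8] [ 471.  -176.1] [ 512.3 -134.3] [135.  96.  68.]
```

```bash
python3 nudge.py '[[[40, -25, 0, 0, 0, 0], [80, -50, 0, 0, 0, 0], [120, -75, 0, 0, 0, 0], [160, -100, 0, 0, 0, 0], [200, -125, 0, 0, 0, 0]]]'
python3 nudge.py '[[[40, -25, 0, 0, 0, 0], [80, -50, 0, 0, 0, 0], [120, -75, 0, 0, 0, 0], [160, -105, 0, 0, 0, 0], [200, -135, 0, 0, 0, 0]]]'
python3 nudge.py '[[[40, -25, 0, 0, 0, 0], [40, -25, 0, 0, 0, 0], [40, -25, 0, 0, 0, 0]]]'
python3 - <<'E'
from h import *
shot("wrist","w1");s=manip.read_state();print(s['eef_pos'],s['eef_rot'],s['joints'])
E
```

```text
clock: 0.6
eef_pos: [297.2, -362.8, 205.3]
eef_rot: [-3.141, 0.0, 0.242]
wrist_force: [1.5, 0.5, 0.4]
finger_gap: 94.1
finger_force: 0.0
clock: 1.1
eef_pos: [458.9, -183.5, 205.3]
eef_rot: [-3.141, 0.0, 0.243]
wrist_force: [-0.2, -0.1, -0.1]
finger_gap: 94.0
finger_force: 0.0
clock: 1.4
eef_pos: [490.9, -150.8, 204.9]
eef_rot: [-3.141, 0.001, 0.245]
wrist_force: [-0.3, -0.9, 0.6]
finger_gap: 94.4
finger_force: 0.0
[ 490.41165415 -151.59479939  205.07444861] [-3.14121099e+00  8.10639675e-04  2.43159085e-01] [-3.71081051e-01  2.19000918e-01  1.62364699e+00 -1.61186116e-04
  1.29982718e+00  9.56599558e-01]
```

View pics/w1.png

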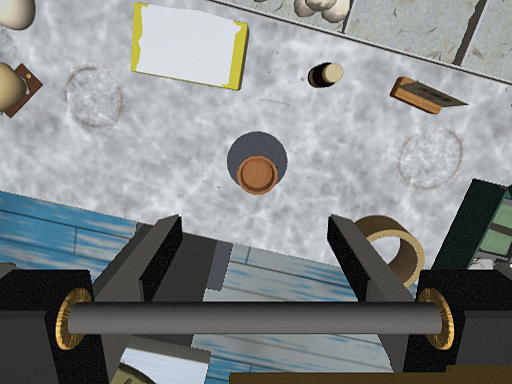

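The wrist view shows the cup at (257,174) on the grey foot at (257,160), and the brass egg on its cradle at the left edge at (10,88).

```bash
python3 nudge.py '[[[15, -48, 0, 0, 0, 0], [30, -97, 0, 0, 0, 0], [45, -145, 0, 0, 0, 0], [60, -193, 0, 0, 0, 0], [75, -241, 0, 0, 0, 0]]]'
python3 nudge.py '[[[13, -48, 0, 0, 0, 0], [13, -48, 0, 0, 0, 0], [13, -48, 0, 0, 0, 0]]]'
python3 - <<'E'
from h import *
np.set_printoptions(precision=1,suppress=True)
shot("wrist","w2")
f=np.load("pics/w1.npz");K,C=f['K'],f['C'];X=cloud(K,C,f['d']);p=f['p'].astype(int)
hsv=cv2.cvtColor(f['p'],cv2.COLOR_RGB2HSV)
m=(hsv[...,1]>90)&(hsv[...,0]<20);m[:140]=0;m[205:]=0;m[:,:220]=0;m[:,295:]=0
c=max(cv2.findContours(m.astype('uint8'),0,1)[0],key=cv2.contourArea);el=cv2.fitEllipse(c);print('cup ell',el)
w=X[m];print('cup z pct',np.percentile(w[:,2],[5,25,50,75,90,98]))
zr=np.percentile(w[:,2],90);
print('rim', [plane(K,C,el[0],z) for z in(65,70,75)],'diam',el[1][0]*(C[2,3]-zr)/K[0,0])
t=w[w[:,2]>zr-3];print('rim circ',cv2.minEnclosingCircle(t[:,:2].astype('float32')))
q=X[(X[...,2]>5)&(X[...,2]<15)&(np.hypot(X[...,0]-493,X[...,1]+152)<60)];print('foot',q.min(0),q.max(0))
E
```

```text
clock: 1.95
eef_pos: [505.2, 98.5, 205.7]
eef_rot: [3.141, -0.0, 0.24]
wrist_force: [0.5, -1.2, -0.9]
finger_gap: 94.2
finger_force: 0.0
clock: 2.25
eef_pos: [506.4, 147.2, 205.3]
eef_rot: [3.141, 0.0, 0.243]
wrist_force: [0.1, -0.1, 0.3]
finger_gap: 94.0
finger_force: 0.0
cup ell ((256.96575927734375, 174.4166717529297), (38.248779296875, 40.03883361816406), 86.27057647705078)
cup z pct [53.1 56.5 61.9 71.6 72.6 73.4]
rim [array([ 490. , -155.6,   65. ]), array([ 491.3, -155.2,   70. ]), array([ 492.5, -154.9,   75. ])] diam 39.66758281949009
rim circ ((519.6315307617188, -145.64913940429688), 51.89658737182617)
foot [ 457.9 -193.8    5.2] [ 530.4 -116.9   15. ]
```

View pics/w2.png

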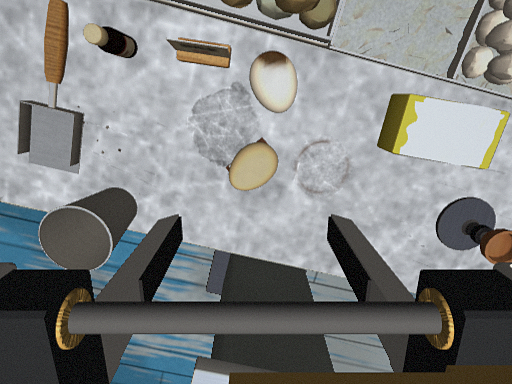

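The wrist view shows the brass egg at (253,166) with its long axis running from upper right to lower left. The dark corners of the cradle foot show at (262,140) and (231,168), and the white egg at (273,81) is a distractor.

```bash
cat > egg.py <<'E'
from h import *
np.set_printoptions(precision=2,suppress=True)
def eggell(n,f,K,C,cen=(506,150)):
    X=cloud(K,C,f['d']);hsv=cv2.cvtColor(f['p'],cv2.COLOR_RGB2HSV)
    m=(X[...,2]>8)&(X[...,2]<75)&(np.hypot(X[...,0]-cen[0],X[...,1]-cen[1])<50)&(hsv[...,1]>45)&(hsv[...,2]>75)
    m=cv2.morphologyEx(m.astype('uint8'),cv2.MORPH_OPEN,np.ones((3,3)))
    c=cv2.convexHull(max(cv2.findContours(m,0,1)[0],key=cv2.contourArea));e=cv2.fitEllipse(c)
    a=np.deg2rad(e[2]+90);dv=np.array([np.cos(a),np.sin(a)])
    ray=lambda uv:C[:3,:3]@np.linalg.solve(K,[*uv,1])
    r0=ray(e[0]);nrm=np.cross(ray(e[0]+20*dv),ray(e[0]-20*dv));nrm/=np.linalg.norm(nrm)
    print(n,e,m.sum(),'z38',plane(K,C,e[0],38),'hor.axis z38',(lambda q:np.rad2deg(np.arctan2(q[1],q[0])))((plane(K,C,e[0]+20*dv,38)-plane(K,C,e[0]-20*dv,38))))
    return C[:3,3],r0/np.linalg.norm(r0),nrm,X[m>0],m
E
python3 - <<'E'
from egg import *
V={}
for n,t in(("scene","scene0"),("top","top0"),("wrist","w2")):
    f=np.load(f"pics/{t}.npz")
    K,C=(f['K'],f['C']) if n=="wrist" else cam(n)
    V[n]=eggell(n,f,K,C)
    im=f['p'][:,:,::-1].copy();im[cv2.morphologyEx(V[n][4],cv2.MORPH_GRADIENT,np.ones((3,3)))>0]=(0,0,255)
    y,x=np.argwhere(V[n][4]).mean(0).astype(int);V[n]+= (cv2.resize(im[y-35:y+35,x-40:x+40],None,fx=5,fy=5,interpolation=0),)
cv2.imwrite("pics/crops.png",cv2.resize(np.hstack([V[n][5] for n in V]),(800,233)))
for a,b in(("wrist","scene"),("top","scene")):
    d=np.cross(V[a][2],V[b][2]);s=np.linalg.norm(d);d/=s
    A=np.array([V[a][1],-V[b][1]]).T;t=np.linalg.lstsq(A,V[b][0]-V[a][0],rcond=None)[0]
    P=V[a][0]+t[0]*V[a][1];Q=V[b][0]+t[1]*V[b][1]
    if d[2]<0:d=-d
    print(a,b,'axis',d,'az blunt',np.rad2deg(np.arctan2(-d[1],-d[0])),'elev',np.rad2deg(np.arcsin(d[2])),'cond',s,'mid',(P+Q)/2,'gap',np.linalg.norm(P-Q))
for n in V:
    w=V[n][3];h=w[w[:,2]>np.percentile(w[:,2],60)]
    print(n,'cloud top',w[:,2].max(),'high pts mean',h.mean(0),'bbox',w.min(0),w.max(0))
E
```

```text
scene ((213.17880249023438, 225.08470153808594), (16.70916175842285, 18.84949493408203), 91.5736083984375) 252 z38 [511.46 149.74  38.  ] hor.axis z38 25.425081375755866
top ((208.80377197265625, 195.5352020263672), (14.503915786743164, 18.77519416809082), 38.34043884277344) 224 z38 [508.18 148.82  38.  ] hor.axis z38 141.38076898721621
wrist ((252.86009216308594, 166.0970458984375), (41.049625396728516, 55.32060241699219), 46.338829040527344) 1766 z38 [507.53 147.56  38.  ] hor.axis z38 148.29489950406247
wrist scene axis [-0.51  0.45  0.73] az blunt -41.685982203456106 elev 47.15246263503963 cond 0.859883037658061 mid [509.37 149.21  39.8 ] gap 4.161634427078231
top scene axis [-0.63  0.35  0.69] az blunt -29.217384536688154 elev 43.66360991048825 cond 0.9758659387222818 mid [509.64 149.5   38.38] gap 3.3139835947730982
scene cloud top 64.96862809918184 high pts mean [502.45 157.37  60.44] bbox [479.99 129.38  37.88] [532.08 178.33  64.97]
top cloud top 67.0512425321906 high pts mean [503.21 150.23  61.52] bbox [479.63 122.03  35.14] [534.76 172.31  67.05]
wrist cloud top 66.54039354004743 high pts mean [504.19 151.34  62.38] bbox [481.21 120.37  34.77] [537.72 173.92  66.54]
```

View pics/crops.png

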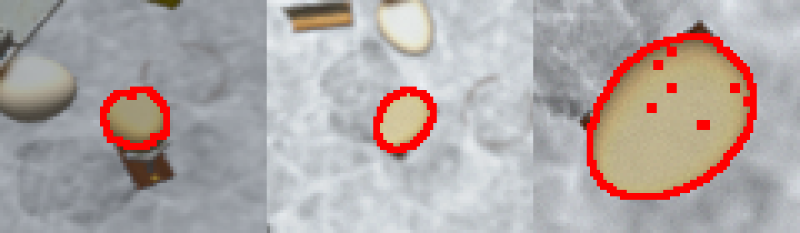

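The crops show clean egg masks in all three views. The scene view is nearly end-on, so it can't give the axis. I'll turn the wrist half about, which avoids the j6 limit and gives a second wrist view from the robot side.

```bash
for i in 1 2 3; do python3 nudge.py '[[[0, 0, 0, 0, 0, -0.15], [0, 0, 0, 0, 0, -0.3], [0, 0, 0, 0, 0, -0.45], [0, 0, 0, 0, 0, -0.6], [0, 0, 0, 0, 0, -0.75]]]' | grep -E "clock|eef|error"; done
python3 nudge.py '[[[0, 0, 0, 0, 0, 0], [0, 0, 0, 0, 0, 0]]]' | grep eef
python3 - <<'E'
from egg import *
from scipy.optimize import brentq
shot("wrist","w3");print(manip.read_state()['joints'])
V={}
for n,t in(("top","top0"),("wrist","w2"),("w3","w3")):
    f=np.load(f"pics/{t}.npz");K,C=cam("top") if n=="top" else (f['K'],f['C'])
    V[n]=eggell(n,f,K,C)
    s=np.deg2rad(27)
    ax=lambda p:np.array([-np.cos(s)*np.cos(p),-np.cos(s)*np.sin(p),np.sin(s)])
    P=np.deg2rad(np.linspace(-90,90,721));g=np.array([V[n][2]@ax(p) for p in P]);i=np.where(g[:-1]*g[1:]<0)[0]
    print(n,'az with elev 27:',np.rad2deg(P[i]),'cloud max z',np.percentile(V[n][3][:,2],98))
for a,b in(("wrist","w3"),("top","w3")):
    d=np.cross(V[a][2],V[b][2]);c=np.linalg.norm(d);d/=c;d*=np.sign(d[2])
    t=np.linalg.lstsq(np.array([V[a][1],-V[b][1]]).T,V[b][0]-V[a][0],rcond=None)[0]
    P=V[a][0]+t[0]*V[a][1];Q=V[b][0]+t[1]*V[b][1]
    print(a,b,'az blunt',np.rad2deg(np.arctan2(-d[1],-d[0])),'elev',np.rad2deg(np.arcsin(d[2])),'cond',c,'mid',(P+Q)/2,'gap',np.linalg.norm(P-Q))
E
```

```text
clock: 2.8
eef_pos: [506.9, 145.6, 205.6]
eef_rot: [3.141, -0.0, 0.996]
clock: 3.3
eef_pos: [506.8, 145.5, 205.6]
eef_rot: [3.142, 0.0, 1.746]
clock: 3.8
eef_pos: [506.8, 145.5, 205.6]
eef_rot: [-3.142, 0.0, 2.496]
eef_pos: [506.8, 146.4, 205.6]
eef_rot: [3.142, 0.0, 2.486]
[ 0.21  0.25  1.58 -0.    1.31 -0.7 ]
top ((208.80377197265625, 195.5352020263672), (14.503915786743164, 18.77519416809082), 38.34043884277344) 224 z38 [508.18 148.82  38.  ] hor.axis z38 141.38076898721621
top az with elev 27: [-33.75] cloud max z 65.20706804367391
wrist ((252.86009216308594, 166.0970458984375), (41.049625396728516, 55.32060241699219), 46.338829040527344) 1766 z38 [507.53 147.56  38.  ] hor.axis z38 148.29489950406247
wrist az with elev 27: [-36.5] cloud max z 65.01093647835779
w3 ((257.3291015625, 167.2295379638672), (40.99226760864258, 50.379703521728516), 179.04359436035156) 1631 z38 [507.76 147.94  38.  ] hor.axis z38 143.59558762423464
w3 az with elev 27: [-36.5] cloud max z 64.89037985729941
wrist w3 az blunt -36.28172580065499 elev 26.396805087694236 cond 0.18193854493846479 mid [507.66 147.78  38.36] gap 0.41666647225645964
top w3 az blunt -36.34715898043124 elev 13.040980104594972 cond 0.16881141940791863 mid [507.51 148.4   40.92] gap 0.6054319171319952
```

View pics/w3.png

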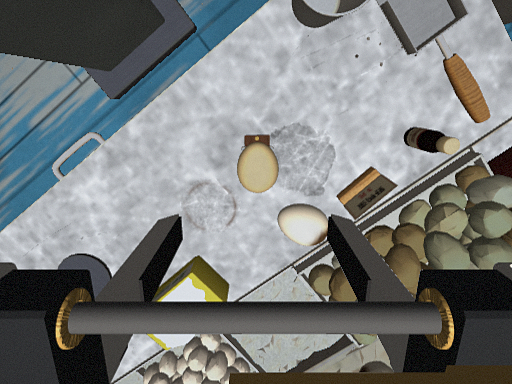

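w3 shows the egg at (257,167), aligned with the tool. The two wrist views agree: blunt azimuth −36.4°, elevation 26.4° (27 stated), centre height 38.4. Next I'll compute the pre-grasp.

```bash
cat >> h.py <<'E'
def tool(az,lean):  # body leans by `lean` deg towards -h; tool x is along -h
    a,l=np.deg2rad([az,lean]);h=np.array([np.cos(a),np.sin(a),0]);u=np.array([0,0,1.])
    z=-np.cos(l)*u+np.sin(l)*h;x=-np.cos(l)*h-np.sin(l)*u
    return np.array([x,np.cross(z,x),z]).T
def delta(grasp,az,lean,back=0):
    s=manip.read_state();Rc=R.from_euler('xyz',s['eef_rot']).as_matrix();Rt=tool(az,lean)
    t=np.array(grasp)+Rt[:,2]*(-manip.grip_depth-back)
    print('shift',np.round(Rc.T@(t-s['eef_pos']),1),'rot',np.round(R.from_matrix(Rc.T@Rt).as_rotvec(),3),'tcp goal',t.round(1))
E
python3 - <<'E'
from h import *
delta((509.6,146.3,38),-36.4,30,60)
E
```

```text
shift [ 18.1   1.  131.8] rot [-0.005 -0.523 -0.019] tcp goal [493.  158.5  73.7]
```

```bash
python3 nudge.py '[[[5, 0, 30, 0, -0.13, 0], [9, 0, 60, 0, -0.26, -0.01], [14, 1, 95, 0, -0.39, -0.02], [18, 1, 132, -0.005, -0.523, -0.019], [18, 1, 132, -0.005, -0.523, -0.019]]]'
python3 - <<'E'
from h import *
delta((509.6,146.3,38),-36.4,30,0);print(manip.read_state()['joints'])
shot("wrist","w4")
E
```

```text
clock: 4.55
eef_pos: [490.7, 159.4, 70.4]
eef_rot: [-3.14, 0.524, 2.512]
wrist_force: [0.1, 0.0, 0.0]
finger_gap: 93.7
finger_force: 0.0
shift [-3.7  0.6 58.4] rot [0.001 0.    0.005] tcp goal [517.2 140.7  21.7]
[ 0.47926523  0.31850826  1.9514837  -0.71170913  0.75748571  0.03869534]
```

View pics/w4.png

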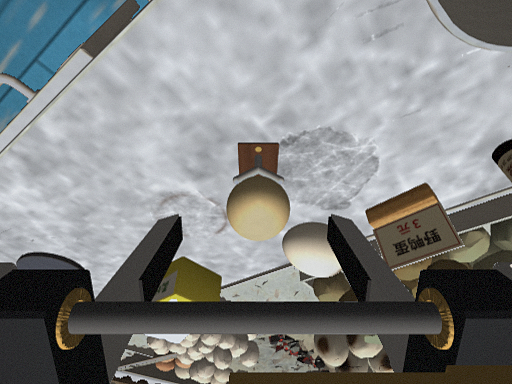

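w4 shows the egg centred between the fingers at (258,208), cradle behind it, and the white egg beyond the right fingertip. I'll let the arm settle, then re-measure.

```bash
python3 nudge.py '[[[0, 0, 0, 0, 0, 0], [0, 0, 0, 0, 0, 0]]]'|grep eef
python3 - <<'E'
from egg import *
delta((509.6,146.3,38),-36.4,30,0)
shot("wrist","w5");f=np.load("pics/w5.npz");V=eggell("w5",f,f['K'],f['C'])
g=np.load("pics/w3.npz");W=eggell("w3",g,g['K'],g['C'])
t=np.linalg.lstsq(np.array([V[1],-W[1]]).T,W[0]-V[0],rcond=None)[0]
print('mid',V[0]+t[0]*V[1],W[0]+t[1]*W[1])
E
```

```text
eef_pos: [493.7, 159.4, 74.6]
eef_rot: [3.139, 0.523, 2.509]
shift [ 0.4 -1.3 60.8] rot [ 0. -0.  0.] tcp goal [517.2 140.7  21.7]
w5 ((255.3347625732422, 205.27418518066406), (56.03522872924805, 62.66455841064453), 87.61658477783203) 2686 z38 [512.63 144.9   38.  ] hor.axis z38 -122.45024361962949
w3 ((257.3291015625, 167.2295379638672), (40.99226760864258, 50.379703521728516), 179.04359436035156) 1631 z38 [507.76 147.94  38.  ] hor.axis z38 143.59558762423464
mid [506.88 149.05  43.92] [506.65 148.73  43.92]
```

```bash
python3 nudge.py '[[[0, -1, 15, 0, 0, 0], [0, -1, 30, 0, 0, 0], [0, -1, 45, 0, 0, 0], [0, -1, 60, 0, 0, 0], [0, -1, 60, 0, 0, 0]]]'
python3 nudge.py '[[[0, 0, 0, 0, 0, 0], [0, 0, 0, 0, 0, 0]]]'
python3 nudge.py '[[[0, 0, 0, 0, 0, 0], [0, 0, 0, 0, 0, 0], [0, 0, 0, 0, 0, 0], [0, 0, 0, 0, 0, 0], [0, 0, 0, 0, 0, 0]]]' 40 45
python3 nudge.py '[[[0, 0, 0, 0, 0, 0], [0, 0, 0, 0, 0, 0], [0, 0, 0, 0, 0, 0]]]'
```

```text
clock: 5.35
eef_pos: [516.5, 139.7, 19.7]
eef_rot: [-3.14, 0.522, 2.511]
wrist_force: [-0.4, -0.5, -0.4]
finger_gap: 93.7
finger_force: 0.0
clock: 5.55
eef_pos: [516.7, 141.1, 22.0]
eef_rot: [3.141, 0.523, 2.512]
wrist_force: [0.3, 0.7, 0.4]
finger_gap: 94.0
finger_force: 0.0
clock: 6.05
eef_pos: [516.5, 141.1, 21.5]
eef_rot: [3.142, 0.523, 2.512]
wrist_force: [0.0, 0.7, -1.0]
finger_gap: 57.9
finger_force: 0.0
clock: 6.35
eef_pos: [517.3, 141.8, 22.1]
eef_rot: [3.139, 0.524, 2.512]
wrist_force: [3.2, 5.0, 4.3]
finger_gap: 46.6
finger_force: 45.0
```

Run:
```python
from h import *
p,d,K,C=shot("wrist","w6");cv2.imwrite("pics/w6c.png",cv2.resize(p[150:330,150:370,::-1],None,fx=3,fy=3))
print(manip.read_state()['wrist_force'],manip.read_state()['finger_gap'])
```

```text
[2.51418112 4.07688929 3.38549554] 46.52995941045081
```

View pics/w6c.png

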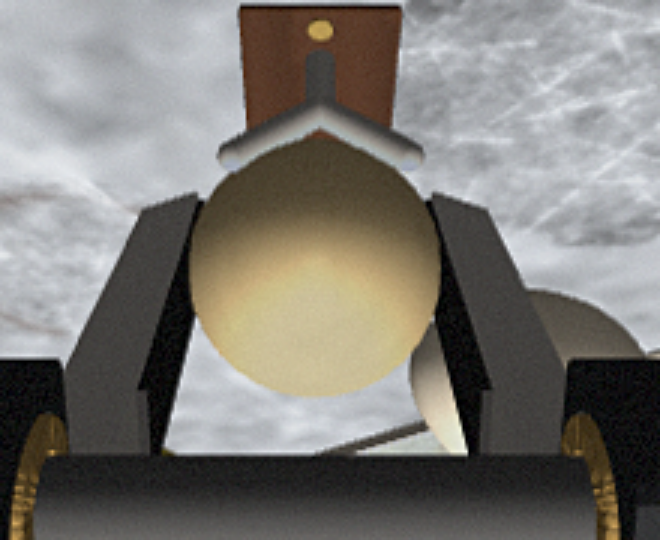

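w6c shows the egg between both pads with its widest part near y=265 in the crop, sitting on the V wire. The gap of 46.6 is less than 49, so I'll test whether that comes from pad compliance.

```bash
python3 nudge.py '[[[0, 0, 0, 0, 0, 0], [0, 0, 0, 0, 0, 0]]]' 40 15|grep -E "gap|force"
python3 nudge.py '[[[0, 0, 0, 0, 0, 0], [0, 0, 0, 0, 0, 0]]]' 40 55|grep -E "gap|force"
```

```text
wrist_force: [4.0, 6.4, 2.5]
finger_gap: 47.1
finger_force: 15.0
wrist_force: [4.3, 4.9, 3.0]
finger_gap: 46.6
finger_force: 55.0
```

Force barely changes the gap. The projected grasp point falls at crop (305,266) against a silhouette centre of (315,266), and the size matches the widest ring at that depth. The grip is good, so I'll lift.

```bash
python3 nudge.py '[[[-5, 0, -9, 0, 0, 0], [-13, 0, -23, 0, 0, 0], [-25, 0, -43, 0, 0, 0], [-37, 0, -64, 0, 0, 0], [-50, 0, -87, 0, 0, 0]]]'
python3 nudge.py '[[[0, 0, 0, 0, 0, 0], [0, 0, 0, 0, 0, 0], [0, 0, 0, 0, 0, 0]]]'
python3 - <<'E'
from h import *
s=manip.read_state();print(s['joints'])
delta((492.5,-155,135),-36.4,-33);delta((492.5,-155,135),-17,-33)
E
```

```text
clock: 7.3
eef_pos: [515.4, 140.7, 122.3]
eef_rot: [-3.139, 0.521, 2.513]
wrist_force: [-0.5, -0.7, -3.2]
finger_gap: 46.2
finger_force: 55.0
clock: 7.6
eef_pos: [515.6, 140.7, 120.3]
eef_rot: [-3.139, 0.522, 2.513]
wrist_force: [0.4, -0.7, -3.4]
finger_gap: 46.1
finger_force: 55.0
[ 0.41761126  0.25583367  1.88715766 -0.62863316  0.82650214 -0.13003554]
shift [-125.2 -252.6   73.8] rot [-0.003  1.098  0.006] tcp goal [ 484.3 -148.9  119.2]
shift [-125.6 -256.    74.1] rot [ 0.007  1.087 -0.35 ] tcp goal [ 482.7 -152.   119.2]
```

```bash
python3 nudge.py '[[[-16, -32, 9, 0, 0.136, -0.044], [-31, -64, 18, 0, 0.272, -0.088], [-47, -96, 28, 0, 0.408, -0.131], [-63, -128, 37, 0, 0.543, -0.175], [-78, -160, 46, 0.004, 0.68, -0.219]]]'
python3 nudge.py '[[[0, 0, 0, 0, 0, 0], [0, 0, 0, 0, 0, 0]]]' | grep eef
python3 - <<'E'
from h import *
delta((492.5,-155,135),-17,-33)
E
```

```text
clock: 8.1
eef_pos: [494.5, -42.1, 120.4]
eef_rot: [-3.093, -0.036, 2.681]
wrist_force: [1.2, -0.0, -4.2]
finger_gap: 46.5
finger_force: 55.0
eef_pos: [494.8, -43.2, 119.3]
eef_rot: [-3.09, -0.033, 2.673]
shift [ -38.3 -102.5    4.2] rot [ 0.001  0.537 -0.18 ] tcp goal [ 482.7 -152.   119.2]
```

```bash
python3 nudge.py '[[[-10, -25, 1, 0, 0.134, -0.045], [-19, -51, 2, 0, 0.268, -0.09], [-29, -77, 3, 0, 0.403, -0.135], [-38, -102, 4, 0, 0.537, -0.18], [-38, -102, 4, 0, 0.537, -0.18]]]' | grep -E "eef|force"
python3 nudge.py '[[[0, 0, 0, 0, 0, 0], [0, 0, 0, 0, 0, 0]]]' | grep eef
python3 - <<'E'
from h import *
print(manip.read_state()['joints'])
delta((492.5,-155,135),-17,-33)
a=[shot(n,n+"7")[0] for n in("scene","wrist")]
im=np.hstack([cv2.resize(a[0][90:200,215:330],(418,400)),cv2.resize(a[1][100:384,120:392],(382,400))])
cv2.imwrite("pics/v7.png",im[:,:,::-1])
E
```

```text
eef_pos: [483.1, -150.7, 117.0]
eef_rot: [3.14, -0.584, 2.85]
wrist_force: [-0.6, 1.1, -4.4]
finger_force: 55.0
eef_pos: [483.9, -148.1, 121.1]
eef_rot: [3.14, -0.572, 2.852]
[-0.35224313  0.64491672  1.32476344 -0.03258553  1.74261103 -1.62883231]
shift [-0.9 -4.1  1.6] rot [-0.002  0.004  0.006] tcp goal [ 482.7 -152.   119.2]
```

View pics/v7.png

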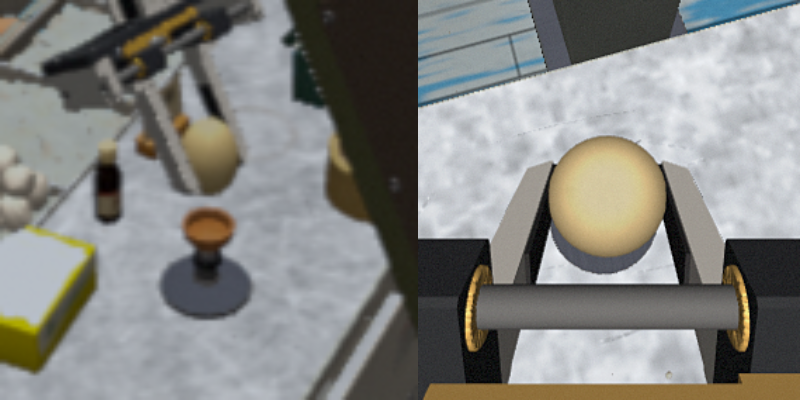

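v7 shows the egg held about upright, pointed end up, over the cup in the scene crop (cup at 208,225). In the wrist crop it sits between the pads at (607,196). I'll measure the cup axis from two views, and the held egg.

Run:
```python
from egg import *
ray=lambda K,C,uv:C[:3,:3]@np.linalg.solve(K,[*uv,1])
def tri(a,b):
    t=np.linalg.lstsq(np.array([a[1],-b[1]]).T,b[0]-a[0],rcond=None)[0];P=a[0]+t[0]*a[1];Q=b[0]+t[1]*b[1];return (P+Q)/2,np.linalg.norm(P-Q)
def rim(n,f,K,C):
    X=cloud(K,C,f['d']);hsv=cv2.cvtColor(f['p'],cv2.COLOR_RGB2HSV)
    r=np.hypot(X[...,0]-493,X[...,1]+155)
    foot=(r<60)&(X[...,2]>4)&(X[...,2]<22)
    m=((r<32)&(X[...,2]>40)&(X[...,2]<85)&(hsv[...,0]<22)&(hsv[...,1]>80)).astype('uint8')
    c=max(cv2.findContours(m,0,1)[0],key=cv2.contourArea);e=cv2.fitEllipse(cv2.convexHull(c))
    q=X[foot];print(n,'ell',np.round(e[0],1),np.round(e[1],1),'foot z',np.median(q[:,2]),'foot circle',cv2.minEnclosingCircle(q[:,:2].astype('float32')),'z top',np.percentile(X[m>0][:,2],[80,95]))
    print('   z73:',plane(K,C,e[0],73))
    return C[:3,3],ray(K,C,e[0])
S={}
for n,t in(("scene","scene0"),("top","top0"),("w1","w1")):
    f=np.load(f"pics/{t}.npz");K,C=(f['K'],f['C']) if n=="w1" else cam(n)
    S[n]=rim(n,f,K,C)
print('rim w1/scene',tri(S['w1'],S['scene']))
print('rim w1/top',tri(S['w1'],S['top']))
for t in("w6","wrist7"):
    f=np.load(f"pics/{t}.npz");hsv=cv2.cvtColor(f['p'],cv2.COLOR_RGB2HSV)
    m=((f['d']<215)&(f['d']>110)&(hsv[...,1]>40)&(hsv[...,2]>60)).astype('uint8');m[:185]*=1;m[290:]=0;m[:,:200]=0;m[:,310:]=0
    c=max(cv2.findContours(m,0,1)[0],key=cv2.contourArea);e=cv2.fitEllipse(cv2.convexHull(c));dd=f['d'][m>0];print(t,e,cv2.boundingRect(c),'d',np.percentile(dd,[2,50,98]))
    M=manip.camera_info("wrist")['mount'];X=cloud(f['K'],M,f['d'])[m>0];print('  tool-frame pts mean',X.mean(0),'top by x',X[X[:,2].argsort()[:100]].mean(0))
```

```text
scene ell [271.9 152.4] [11.5 13.8] foot z 8.751105561777877 foot circle ((491.0777587890625, -147.62237548828125), 39.681854248046875) z top [68.67 71.15]
   z73: [ 487.58 -141.76   73.  ]
top ell [304.3 197.9] [13.2 13.6] foot z 9.269998497250526 foot circle ((493.881103515625, -155.36488342285156), 59.15310287475586) z top [68.26 72.32]
   z73: [ 490.28 -154.25   73.  ]
w1 ell [256.9 174.5] [39.1 40.6] foot z 10.942306303053499 foot circle ((492.0348815917969, -155.2780303955078), 38.88832092285156) z top [71.96 72.93]
   z73: [ 491.95 -154.97   73.  ]
rim w1/scene (array([ 491.24, -154.43,   63.03]), np.float64(4.217522103181218))
rim w1/top (array([ 490.81, -155.07,   68.24]), np.float64(0.4876060954573725))
w6 ((254.5563201904297, 238.64122009277344), (83.5766372680664, 86.61827850341797), 2.7316508293151855) (213, 193, 84, 89) d [142.43 153.37 193.94]
  tool-frame pts mean [ 18.9   -1.44 -33.4 ] top by x [ 13.06  -1.8  -52.16]
wrist7 ((254.38209533691406, 239.04847717285156), (84.33952331542969, 85.25516510009766), 176.98228454589844) (213, 197, 84, 85) d [142.41 150.34 166.72]
  tool-frame pts mean [ 13.    -1.73 -42.68] top by x [ 12.66  -1.74 -52.14]
```

The egg has kept its pose in the fingers: same silhouette in w6 and wrist7. Rim is about 73 high. The foot circle (r 38.9) is centred at (492,−155.3), shifted about 1 mm for the wrist camera's lateral bias. Now I'll approach.

```bash
python3 nudge.py '[[[0, 0, 0, 0, 0, 0], [0, 0, 0, 0, 0, 0]]]' | grep -E "eef|force"
python3 - <<'E'
from h import *
delta((492.3,-156.3,106),-17,-33)
E
```

```text
eef_pos: [483.8, -149.4, 121.5]
eef_rot: [3.139, -0.572, 2.851]
wrist_force: [0.2, 1.2, -2.0]
finger_force: 55.0
shift [-16.8  -4.2  26.3] rot [-0.001  0.004  0.005] tcp goal [ 482.5 -153.3   90.2]
```

```bash
python3 nudge.py '[[[-4, -1, 6, 0, 0, 0], [-8, -2, 13, 0, 0.002, 0.002], [-12, -3, 20, 0, 0.004, 0.005], [-17, -4, 26, 0, 0.004, 0.005], [-17, -4, 26, 0, 0.004, 0.005]]]' | grep -E "clock|eef|wrist"
python3 nudge.py '[[[0, 0, 0, 0, 0, 0], [0, 0, 0, 0, 0, 0]]]' | grep -E "clock|eef|wrist"
python3 - <<'E'
from h import *
delta((492.3,-156.3,106),-17,-33)
a=[shot(n,n+"8")[0] for n in("scene","top")]
im=np.hstack([cv2.resize(a[0][100:190,225:315],(400,400)),cv2.resize(a[1][165:235,268:338],(400,400))])
cv2.imwrite("pics/v8.png",im[:,:,::-1])
E
```

```text
clock: 9.8
eef_pos: [482.3, -153.6, 88.4]
eef_rot: [-3.141, -0.58, 2.845]
wrist_force: [0.2, -0.2, -2.6]
clock: 10.0
eef_pos: [482.9, -153.6, 90.1]
eef_rot: [-3.141, -0.577, 2.845]
wrist_force: [-1.0, -0.1, -3.0]
shift [0.5 0.2 0.2] rot [-0.    -0.001 -0.   ] tcp goal [ 482.5 -153.3   90.2]
```

View pics/v8.png

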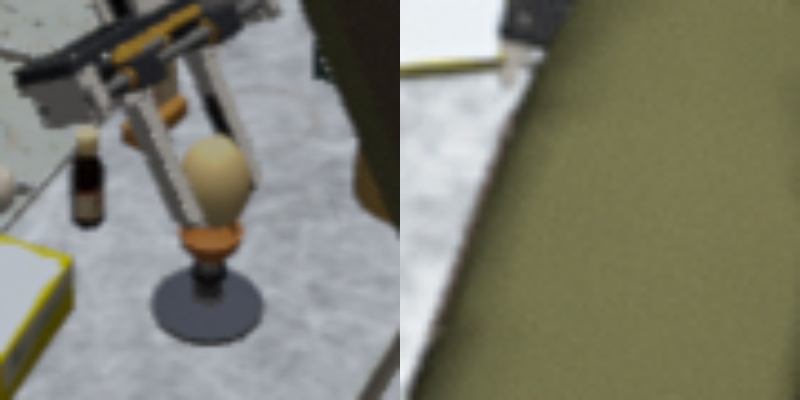

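v8 (left) shows the egg upright over the cup at crop (217,180). It is in line with the foot (208,305) and the cup (212,235). The top view is blocked by the arm. Lowering by feel.

```bash
python3 nudge.py '[[[-0.8, 0, 1.3, 0, 0, 0], [-1.6, 0, 2.5, 0, 0, 0], [-2.7, 0, 4.2, 0, 0, 0], [-2.7, 0, 4.2, 0, 0, 0]]]' | grep -E "eef_p|wrist"
for i in 1 2; do python3 nudge.py '[[[-0.4, 0, 0.6, 0, 0, 0], [-0.8, 0, 1.3, 0, 0, 0], [-0.8, 0, 1.3, 0, 0, 0]]]' | grep -E "eef_p|wrist"; done
```

```text
eef_pos: [482.6, -153.5, 84.6]
wrist_force: [0.9, -0.6, -3.2]
eef_pos: [482.7, -153.6, 83.3]
wrist_force: [-0.1, -0.1, -3.4]
eef_pos: [482.6, -153.5, 81.7]
wrist_force: [0.4, -0.1, -2.6]
```

```bash
for i in 1 2 3; do python3 nudge.py '[[[-0.3, 0, 0.4, 0, 0, 0], [-0.5, 0, 0.8, 0, 0, 0], [-0.5, 0, 0.8, 0, 0, 0]]]' | grep -E "eef_p|wrist"; done
```

```text
eef_pos: [482.6, -153.5, 80.8]
wrist_force: [-1.1, 1.3, -2.2]
eef_pos: [482.6, -153.6, 79.9]
wrist_force: [-0.8, 1.4, -2.9]
eef_pos: [482.6, -153.6, 78.9]
wrist_force: [-0.1, 0.4, -3.0]
```

```bash
for i in 1 2 3; do python3 nudge.py '[[[-0.2, 0, 0.35, 0, 0, 0], [-0.4, 0, 0.6, 0, 0, 0], [-0.4, 0, 0.6, 0, 0, 0]]]' | grep -E "eef_p|wrist"; done
```

```text
eef_pos: [482.6, -153.5, 78.2]
wrist_force: [1.0, 0.2, -2.5]
eef_pos: [482.7, -153.5, 77.6]
wrist_force: [0.5, 0.1, -0.9]
eef_pos: [482.7, -153.5, 77.1]
wrist_force: [-0.6, 1.1, 3.0]
```

```bash
python3 nudge.py '[[[-0.1, 0, 0.2, 0, 0, 0], [-0.1, 0, 0.2, 0, 0, 0], [-0.1, 0, 0.2, 0, 0, 0]]]'
python3 - <<'E'
from h import *
f=shot("scene","scene9");print(manip.read_state()['wrist_force'])
cv2.imwrite("pics/v9.png",cv2.resize(f[0][100:190,225:315,::-1],(500,500),interpolation=cv2.INTER_CUBIC))
E
```

```text
clock: 13.2
eef_pos: [482.7, -153.5, 76.9]
eef_rot: [-3.141, -0.577, 2.845]
wrist_force: [0.3, 2.8, 4.7]
finger_gap: 46.4
finger_force: 55.0
[0.94885167 1.95929251 5.44968864]
```

View pics/v9.png

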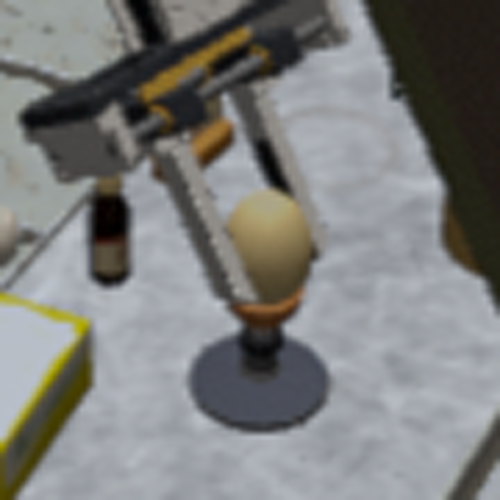

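v9 shows the egg seated in the cup, upright, bearing about 8 N with little side force. Releasing gently.

```bash
python3 nudge.py '[[[0, 0, 0, 0, 0, 0], [0, 0, 0, 0, 0, 0]]]' 46 10 | grep -E "gap|force"
python3 nudge.py '[[[0, 0, 0, 0, 0, 0], [0, 0, 0, 0, 0, 0], [0, 0, 0, 0, 0, 0]]]' 52 5 | grep -E "gap|force"
python3 nudge.py '[[[0, 0, 0, 0, 0, 0], [0, 0, 0, 0, 0, 0], [0, 0, 0, 0, 0, 0], [0, 0, 0, 0, 0, 0], [0, 0, 0, 0, 0, 0]]]' 94| grep -E "gap|force|clock"
python3 nudge.py '[[[0, 0, -8, 0, 0, 0], [0, 0, -25, 0, 0, 0], [0, 0, -50, 0, 0, 0], [0, 0, -80, 0, 0, 0], [0, 0, -110, 0, 0, 0]]]' | grep -E "gap|force|eef"
python3 nudge.py '[[[0, 0, -20, 0, 0, 0], [0, 0, -20, 0, 0, 0], [0, 0, -20, 0, 0, 0], [0, 0, -20, 0, 0, 0]]]' | grep -E "clock|force"
python3 - <<'E'
from h import *
a=[shot(n,n+"10") for n in("scene","wrist")]
im=np.hstack([cv2.resize(a[0][0][100:190,225:315],(400,400)),cv2.resize(a[1][0][60:330,120:390],(400,400))])
cv2.imwrite("pics/v10.png",im[:,:,::-1])
E
```

```text
wrist_force: [0.6, 2.5, 3.4]
finger_gap: 47.2
finger_force: 10.0
wrist_force: [0.6, 1.0, -0.5]
finger_gap: 51.7
finger_force: 0.4
clock: 14.25
wrist_force: [-0.4, 0.4, -0.2]
finger_gap: 88.7
finger_force: 0.0
eef_pos: [540.7, -171.3, 170.4]
eef_rot: [-3.141, -0.577, 2.845]
wrist_force: [0.1, 0.1, -0.3]
finger_gap: 94.1
finger_force: 0.0
clock: 15.15
wrist_force: [-0.2, -0.1, 0.2]
finger_force: 0.0
```

View pics/v10.png

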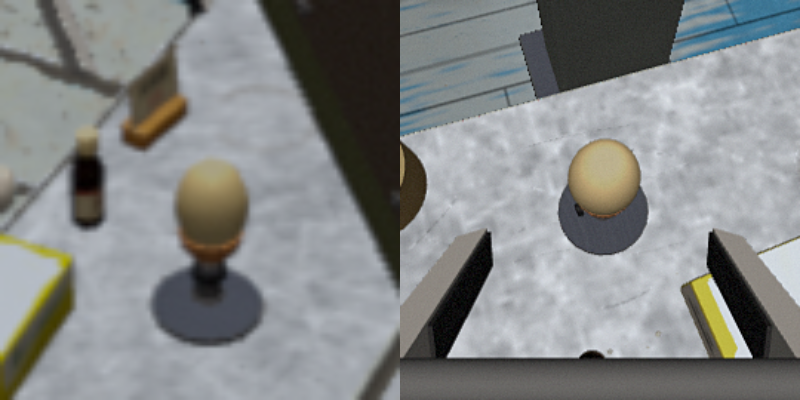

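v10 shows the egg standing upright in the cup at crop (212,205), in line with the foot at (208,305). The stand hasn't moved and the fingers are clear. Handing in.

```bash
python3 -c "
from cell import manip
print(manip.sign_off())"
```

```text
the job is handed in; nothing more can be done
None
```

The brass egg stands upright, blunt end down, in the stand's cup, let go only after it bore on the cup at about 8 N; the stand and bystanders look undisturbed, and I handed the job in at about 15 s without getting a verdict back.

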